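# Line up the perfume oils by shade

### The arm

A 6-joint arm with a two-finger parallel gripper is mounted at the origin on the work surface. World frame = base frame: x ahead of the robot, y to its left, z up, the work surface at z = 0. Lengths are in m, angles in degrees, forces in N, time in s.
With the tool pointing down it reaches from about 0.375 to 0.9 m from the base axis. Payload 3.1 kg.
Tool frame: the origin (TCP) lies on the centre line of the jaws, within the pads' length; the fingertips stand 22 mm ahead of it and the grasp point (between the pads) lies 3 mm ahead of it; z points along the fingers, y is the line along which they close (so a half turn about z gives the same grasp; the last joint's range is limited). The gripper opens to 87 mm and grips with 3 to 60 N. Pads are 19 mm wide; open, the fingers measure 117 mm over their backs; the gripper's body (75 mm by 190 mm) begins 51 mm behind the grasp point.
Start: joints at [60.075, 30.224, 82.088, -0, 67.689, -10.227], TCP at [0.211, 0.588, 0.245] pointing down, gripper open.
Joint ranges: [-176.69, 176.69], [-43.24, 126.21], [12.49, 139.97], [-82, 262], [0, 151.66], [-163.58, 163.58]. Speed limits (degrees/s): [159.86, 159.86, 180, 180, 180, 180].

### API

Orientations are given as a 3x3 rotation matrix whose columns are the frame's x, y, z axes.
In Python, from rig import * gives the robot as it stands.
- The arm moves only by the shell command python3 -m jog 'ROWS'. ROWS is text: rows parted by semicolons, each of 7 numbers parted by spaces: the shift along the tool's x, y, z in mm, then the turn, a rotation vector about the tool's x, y, z in rad, then the finger opening in mm, from 0 to 87. In form: tx ty tz ax ay az fingers; .... A call has 1 to 12 rows; each row shifts and turns the commanded pose from where the row before left it, along the tool's axes as they then stand; what a row does not reach is not made up. A row lasts 1/8 s, in which the tool goes at most 62.5 mm and 10.7 degrees, less where a joint would pass 70% of its speed; a pose out of reach is approached as far as the arm can. A call with a gripper value outside its range is refused whole. The fingers move at their own pace and stop on an object; the grip force is fixed at half the most. Time passes only in rows, so rows that do not move let the fingers close. It gives the time, the measured TCP pose, the force, the opening and the grip force at its end, in the units of the state.
- read_state(): the state, without advancing time (a new reading comes with each control period).
- capture(name): name is "scene" or "top"; returns a dict with "color" (480x640x3 uint8, red, green, blue), "camera_matrix" (3x3 intrinsics, pixels), "R" (3x3) and "t" (3): a world point X has camera coordinates R X + t. Camera axes: x right, y down, z forward; pixel columns grow to the right and rows downward; lengths in m; the calibration is good to about 2 mm. A picture is of the moment at which its call begins. There is no depth.
- hand_in(): hands the job in; it is judged then, once.
Trained networks look in the newest picture that a camera, given by its name, has taken for a name from the list of things; names that differ only in an ending like _2 or _b are one class to them, and where a whole thing is asked for, a point or a joint stands for the part that bears it (a point fixed in the world has none). Each returns a list of dicts, best first, with "conf" (0 to 1); they miss things now and then, are a little off and sometimes report something else, mostly with a low value. They report only what shows in the picture. A call takes as long as a camera call.
- find_in(camera, target): "at" ([x, y, z] in m, in world coordinates, good to about 4 mm: the middle of the surface that is visible of it).
- trace(camera, target): "pixels" (480x640 bool, what is visible of it).
- place_of(camera, target): "at" ([x, y, z] in m, in world coordinates, good to about 4 mm: a listed point, or the origin of a listed thing).
The state is a dict: "time_s": time; "joint_positions": joint angles; "qvel": joint speeds; "tau": joint torques, N m; "position": TCP position; "tcp_rot": TCP orientation; "force": force on the tool from outside, world axes, zero at the start; "moment": the same for the moment, N m; "opening": opening from 0.0 (shut) to 1.0 (fully open); "grasp_force": force on a finger pad.
Only numpy, scipy, OpenCV 4.12 (cv2) and the standard library are available. Lean on these libraries where they do the work, as an engineer would, in place of code of your own. Each camera call takes 0.05 s, during which the arm holds its last target. There are 200 camera calls.

### The job

Line up the four black-capped oil bottles on the wooden strip in order of shade, one standing upright in the middle of each cork disc, from the lightest oil at the end towards the white tile to the darkest at the end towards the black tile. They are glass: set each one down gently, do not let any fall, and leave the empty glass flacon where it stands.

Things in the scene. Friction and masses are not known exactly. Their poses are not given: they have to be found in the camera images.
- oil_straw: Loose upright round glass bottle of oil, very pale straw-yellow, the lightest of the four shades (seen from above as a ring round the black cap). Body 40 mm in diameter, straight up to 42 mm, shoulder narrowing to 52 mm, cap 22 mm in diameter up to 70 mm. About 0.11 kg. Origin: centre of its underside; z up its axis. The four differ only in shade.
- oil_gold: Loose upright round glass bottle of oil, strong golden yellow, the second lightest of the four shades (seen from above as a ring round the black cap). Body 40 mm in diameter, straight up to 42 mm, shoulder narrowing to 52 mm, cap 22 mm in diameter up to 70 mm. About 0.11 kg. Origin: centre of its underside; z up its axis. The four differ only in shade.
- oil_copper: Loose upright round glass bottle of oil, reddish copper-orange, the second darkest of the four shades (seen from above as a ring round the black cap). Body 40 mm in diameter, straight up to 42 mm, shoulder narrowing to 52 mm, cap 22 mm in diameter up to 70 mm. About 0.11 kg. Origin: centre of its underside; z up its axis. The four differ only in shade.
- oil_brown: Loose upright round glass bottle of oil, very dark brown, nearly black, the darkest of the four shades (seen from above as a ring round the black cap). Body 40 mm in diameter, straight up to 42 mm, shoulder narrowing to 52 mm, cap 22 mm in diameter up to 70 mm. About 0.11 kg. Origin: centre of its underside; z up its axis. The four differ only in shade.
- mark_a: Fixed cork disc, diameter 60 mm, 3 mm thick, outermost of four in a straight row a, b, c, d, 68 mm apart, on a dark wooden strip 290 x 90 x 10 mm; top of the cork 13 mm above the table. Origin: centre of its underside, 10 mm above the table; y runs along the row from a to d, x across it, z up. The strip's place changes each run.
- mark_b: Fixed cork disc, diameter 60 mm, 3 mm thick, inner of four in a straight row a, b, c, d, 68 mm apart, on a dark wooden strip 290 x 90 x 10 mm; top of the cork 13 mm above the table. Origin: centre of its underside, 10 mm above the table; y runs along the row from a to d, x across it, z up. The strip's place changes each run.
- mark_c: Fixed cork disc, diameter 60 mm, 3 mm thick, inner of four in a straight row a, b, c, d, 68 mm apart, on a dark wooden strip 290 x 90 x 10 mm; top of the cork 13 mm above the table. Origin: centre of its underside, 10 mm above the table; y runs along the row from a to d, x across it, z up. The strip's place changes each run.
- mark_d: Fixed cork disc, diameter 60 mm, 3 mm thick, outermost of four in a straight row a, b, c, d, 68 mm apart, on a dark wooden strip 290 x 90 x 10 mm; top of the cork 13 mm above the table. Origin: centre of its underside, 10 mm above the table; y runs along the row from a to d, x across it, z up. The strip's place changes each run.
- white_tile: Fixed white tile, 60 x 60 mm, 6 mm thick, lying flat on the table some way beyond one end of the strip: it marks the light end of the row. An equal black tile lies beyond the other end, the dark end. White may be on mark_a's side (negative world y) or on mark_d's side (positive y). Origin: centre of its underside, on the table.
- flacon: Empty pale bluish clear-glass flacon with a brass collar, loose, upright among the oil bottles; not part of the job. 42 mm in diameter at the belly, 82 mm high, collar 20 mm in diameter, 0.09 kg. Origin: centre of its underside.

How it is judged:
By the outcome, as a careful person would: the job done as asked, in the order asked, and still so for the second after the job is handed in, with the robot touching nothing.
It also fails if it takes over 104 s, if anything falls off the work surface, if the arm or the gripper's body presses on something with over 40 N, if the wrist force passes 120 N, or if a joint passes its speed limit or range.

## Working session

There is one attempt and no reset: what is moved stays moved. The work goes in short steps, Python scripts to look and compute and a shell command to move; the robot and the scene stay as the last step left them, time stands still between calls to the robot, and variables do not carry over. Pictures are saved under pics/ and viewed, at most 14 in all, crops included, and the job is handed in when it is done.

```bash
mkdir -p pics
cat > h.py <<'E'
from rig import *
import numpy as np, cv2
def save(cam,name):
    c=capture(cam); cv2.imwrite('pics/'+name,cv2.cvtColor(c['color'],cv2.COLOR_RGB2BGR)); return c
def proj(c,X):
    p=c['camera_matrix']@(c['R']@np.array(X)+c['t']); return p[:2]/p[2]
def ray(c,uv,z):
    d=c['R'].T@np.linalg.inv(c['camera_matrix'])@np.array([uv[0],uv[1],1.]); o=-c['R'].T@c['t']
    return o+d*(z-o[2])/d[2]
E
python3 - <<'E'
from h import *
c=save('top','t1.png'); 
print(-c['R'].T@c['t'])
for n in ['oil_straw','oil_gold','oil_copper','oil_brown','mark_a','mark_b','mark_c','mark_d','white_tile','flacon']:
    print(n,[(np.round(d['at'],3).tolist(),round(d['conf'],2),proj(c,d['at']).round().tolist()) for d in place_of('top',n)[:5]])
s=read_state();print(s['time_s'],s['position'],np.round(s['tcp_rot'],3).tolist(),s['force'],s['opening'])
E
```

```text
[ 0.42330779 -0.01393998  1.14644801]
oil_straw [([0.486, -0.273, -0.0], 0.79, [473.0, 285.0])]
oil_gold [([0.482, -0.02, 0.004], 0.54, [342.0, 290.0])]
oil_copper [([0.478, 0.116, 0.0], 0.8, [272.0, 294.0])]
oil_brown [([0.435, -0.117, 0.0], 0.58, [393.0, 314.0])]
mark_a [([0.674, 0.143, 0.005], 0.94, [257.0, 195.0]), ([0.652, 0.016, 0.009], 0.81, [321.0, 204.0]), ([0.664, 0.074, 0.01], 0.69, [292.0, 198.0]), ([0.645, -0.053, 0.008], 0.63, [357.0, 206.0])]
mark_b [([0.674, 0.143, 0.005], 0.94, [257.0, 195.0]), ([0.652, 0.016, 0.009], 0.81, [321.0, 204.0]), ([0.664, 0.074, 0.01], 0.69, [292.0, 198.0]), ([0.645, -0.053, 0.008], 0.63, [357.0, 206.0])]
mark_c [([0.674, 0.143, 0.005], 0.94, [257.0, 195.0]), ([0.652, 0.016, 0.009], 0.81, [321.0, 204.0]), ([0.664, 0.074, 0.01], 0.69, [292.0, 198.0]), ([0.645, -0.053, 0.008], 0.63, [357.0, 206.0])]
mark_d [([0.674, 0.143, 0.005], 0.94, [257.0, 195.0]), ([0.652, 0.016, 0.009], 0.81, [321.0, 204.0]), ([0.664, 0.074, 0.01], 0.69, [292.0, 198.0]), ([0.645, -0.053, 0.008], 0.63, [357.0, 206.0])]
white_tile [([0.656, -0.297, 0.001], 0.86, [481.0, 198.0])]
flacon [([0.478, 0.117, 0.0], 0.7, [272.0, 294.0]), ([0.451, 0.267, 0.004], 0.6, [195.0, 310.0])]
0.55 [0.21062326 0.58840515 0.24453131] [[-0.941, 0.337, -0.0], [0.337, 0.941, -0.0], [0.0, -0.0, -1.0]] [ 0.37476666  0.42358005 -0.52358364] 0.9992628765559906
```

View pics/t1.png

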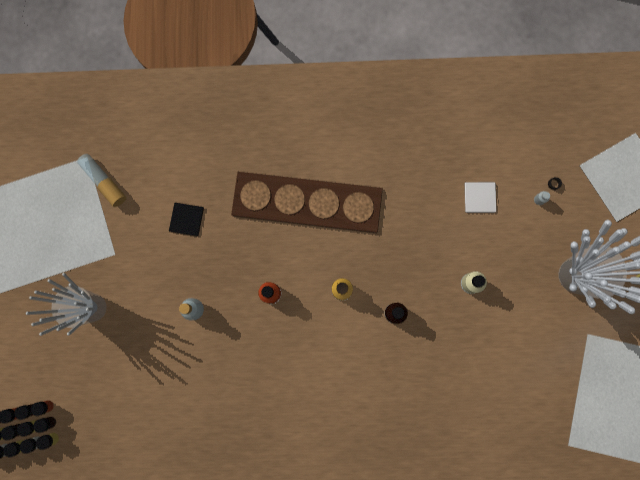

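The view shows the white tile at (481,198), on the mark_a/−y side, and the black tile at (186,219). The corks run d→a at (255,195), (289,199), (323,203) and (358,207). The bottles are copper (270,293), gold (342,290), brown (396,313) and straw (474,283), with the flacon at (190,309). So straw goes to a, gold to b, copper to c and brown to d.

```bash
cat >> h.py <<'E'
def sil(c,X,z0=0.):
    a=np.linspace(0,2*np.pi,60); P=[]
    for r,z in [(.02,0),(.02,.042),(.011,.052),(.011,.07)]:
        P+= [proj(c,[X[0]+r*np.cos(t),X[1]+r*np.sin(t),z0+z]) for t in a]
    m=np.zeros((1920,2560),np.uint8); cv2.fillConvexPoly(m,cv2.convexHull((np.array(P)*4+1.5).round().astype(np.int32)),1)
    ys,xs=np.nonzero(m); return np.array([xs.mean(),ys.mean()])/4-.375, m.sum()/16
def bottle(cam,c,n,z0=0.):
    L=trace(cam,n)
    if not L: return None
    ys,xs=np.nonzero(L[0]['pixels']); cen=np.array([xs.mean(),ys.mean()])
    X=ray(c,cen,z0+.03)
    for _ in range(5):
        s,A=sil(c,X[:2],z0); X=X+ray(c,cen,z0+.03)-ray(c,s,z0+.03)
    return X[:2],len(xs),A,L[0]['conf'],cen
OILS=['oil_straw','oil_gold','oil_copper','oil_brown']
E
python3 - <<'E'
from h import *
for cam in ['top','scene']:
    c=save(cam,f'{cam}2.png'); print(cam,(-c['R'].T@c['t']).round(3))
    for n in OILS:
        r=bottle(cam,c,n); print(n,r and [np.round(v,4).tolist() for v in r])
    for d in trace(cam,'mark_a')[:6]:
        ys,xs=np.nonzero(d['pixels']); print('cork',ray(c,(xs.mean(),ys.mean()),.013).round(4),len(xs),round(d['conf'],2))
    # brown-ish colour strip check: white tile
    for d in trace(cam,'white_tile')[:1]:
        ys,xs=np.nonzero(d['pixels']); print('tile',ray(c,(xs.mean(),ys.mean()),.006).round(4))
E
```

```text
top [ 0.423 -0.014  1.146]
oil_straw None
oil_gold [[0.4821, -0.0193], 354, 381.125, 0.63, [341.6045, 289.2881]]
oil_copper [[0.4789, 0.1178], 413, 411.4375, 0.56, [269.6029, 292.8959]]
oil_brown [[0.4347, -0.12], 334, 410.8125, 0.69, [395.8653, 313.3353]]
cork [ 0.6424 -0.056   0.013 ] 686 0.97
cork [0.6724 0.1457 0.013 ] 660 0.68
cork [0.6617 0.0781 0.013 ] 635 0.56
tile [ 0.655 -0.294  0.006]
scene [1.202 0.418 0.569]
oil_straw [[0.4934, -0.2655], 584, 617.1875, 0.73, [230.0873, 216.9452]]
oil_gold [[0.486, -0.0178], 610, 729.125, 0.7, [331.2098, 250.2492]]
oil_copper [[0.4837, 0.1207], 716, 828.5, 0.61, [397.3324, 272.6676]]
oil_brown [[0.4402, -0.1164], 566, 640.5, 0.6, [302.3216, 225.9081]]
cork [0.6561 0.0133 0.013 ] 665 0.92
cork [ 0.6462 -0.0527  0.013 ] 538 0.91
cork [0.6656 0.0806 0.013 ] 742 0.89
cork [0.6754 0.148  0.013 ] 848 0.88
tile [ 0.6611 -0.2889  0.006 ]
```

View pics/scene2.png

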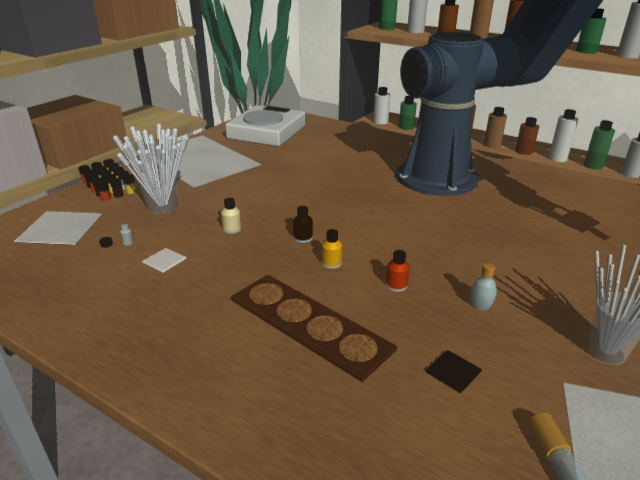

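```bash
python3 -m jog '0 0 0 0 0 0.172 87; 0 0 0 0 0 0.172 87; 0 0 0 0 0 0.172 87; 0 0 0 0 0 0.172 87; 0 0 0 0 0 0.172 87; 0 0 0 0 0 0.172 87; 0 0 0 0 0 0.172 87; 0 0 0 0 0 0.172 87'
python3 -m jog '-38 30 0 0 0 0 87; -38 30 0 0 0 0 87; -38 30 0 0 0 0 87; -38 30 0 0 0 0 87; -38 30 0 0 0 0 87; -38 30 0 0 0 0 87; -38 30 0 0 0 0 87; -38 30 0 0 0 0 87; -38 30 0 0 0 0 87; -38 30 0 0 0 0 87; -38 30 0 0 0 0 87; 0 0 0 0 0 0 87'
cat >> h.py <<'E'
T=dict(straw=(.491,-.267),gold=(.484,-.0185),copper=(.481,.119),brown=(.4375,-.118),a=(.6443,-.0544),b=(.654,.0125),c=(.6637,.0797),d=(.674,.1469))
def go(xy,z):
    s=read_state(); R=np.array(s['tcp_rot'])
    if isinstance(xy,str): xy=T[xy]
    d=R.T@(np.array([xy[0],xy[1],z])-s['position'])*1000
    Rt=np.array([[.146,.989,0],[.989,-.146,0],[0,0,-1]]).T
    rv=cv2.Rodrigues(R.T@Rt)[0].ravel()
    print(round(s['time_s'],2),'pos',np.round(s['position'],4),'shift mm',d.round(1),'turn',rv.round(3),'F',np.round(s['force'],1),'open',round(s['opening']*87,1),'g',round(s['grasp_force'],1))
E
python3 -c "from h import *;go('copper',.031)"
```

```text
time_s: 2.25
position: [0.2106, 0.5884, 0.2445]
tcp_rot: [[0.154, 0.988, -0.0], [0.988, -0.154, -0.0], [-0.0, -0.0, -1.0]]
force: [0.5, 0.1, -0.3]
opening: 1.001
grasp_force: 0.0
time_s: 3.75
position: [0.4773, 0.1234, 0.2448]
tcp_rot: [[0.153, 0.988, 0.002], [0.988, -0.153, -0.0], [-0.0, 0.002, -1.0]]
force: [0.0, -0.1, -0.1]
opening: 0.996
grasp_force: 0.0
3.75 pos [0.4773 0.1234 0.2448] shift mm [ -3.8   3.8 213.9] turn [ 0.002  0.    -0.007] F [ 0.  -0.1 -0.1] open 86.7 g 0.0
```

```bash
python3 -m jog '-3.8 3.8 30 0 0 -0.007 87; 0 0 30 0 0 0 87; 0 0 30 0 0 0 87; 0 0 30 0 0 0 87; 0 0 30 0 0 0 87; 0 0 25 0 0 0 87; 0 0 20 0 0 0 87; 0 0 12 0 0 0 87; 0 0 7 0 0 0 87; 0 0 0 0 0 0 87; 0 0 0 0 0 0 87'
python3 - <<'E'
from h import *
go('copper',.031); c=save('scene','s3.png'); im=cv2.imread('pics/s3.png')[150:390,240:560]; cv2.imwrite('pics/s3c.png',cv2.resize(im,None,fx=2.4,fy=2.4))
E
```

```text
time_s: 5.12
position: [0.4785, 0.1218, 0.0311]
tcp_rot: [[0.142, 0.99, 0.001], [0.99, -0.142, 0.0], [0.0, 0.001, -1.0]]
force: [0.7, -0.5, 0.6]
opening: 1.001
grasp_force: 0.0
5.12 pos [0.4785 0.1218 0.0311] shift mm [-2.4  2.9  0.1] turn [ 0.001 -0.     0.005] F [ 0.7 -0.5  0.6] open 87.1 g 0.0
```

View pics/s3c.png

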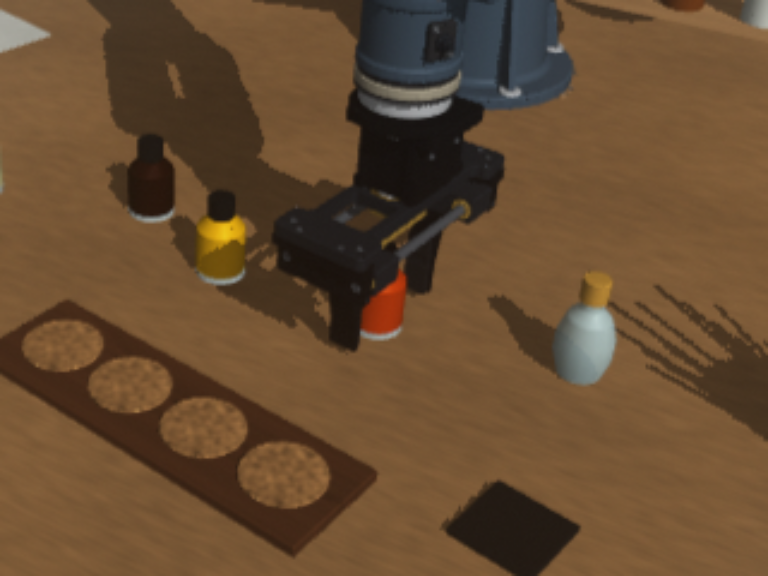

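The copper bottle stands between the open fingers at crop (385,300), with nothing else nearby. I'll close on it.

```bash
python3 -m jog '-2.4 2.9 0 0 0 0 87; 0 0 0 0 0 0 60; 0 0 0 0 0 0 50; 0 0 0 0 0 0 45; 0 0 0 0 0 0 40; 0 0 0 0 0 0 36; 0 0 0 0 0 0 30; 0 0 0 0 0 0 30; 0 0 0 0 0 0 30;0 0 0 0 0 0 30'
python3 -m jog '0 0 -5 0 0 0 30; 0 0 -15 0 0 0 30; 0 0 -30 0 0 0 30; 0 0 -30 0 0 0 30; 0 0 -20 0 0 0 30;0 0 -5 0 0 0 30; 0 0 0 0 0 0 30'
python3 -c "from h import *;go('c',.13)"
```

```text
time_s: 6.42
position: [0.4804, 0.119, 0.0305]
tcp_rot: [[0.142, 0.99, -0.0], [0.99, -0.142, 0.0], [-0.0, -0.0, -1.0]]
force: [-1.1, -0.6, -0.3]
opening: 0.453
grasp_force: 30.0
time_s: 7.3
position: [0.4806, 0.1189, 0.136]
tcp_rot: [[0.142, 0.99, 0.001], [0.99, -0.142, -0.0], [0.0, 0.001, -1.0]]
force: [-0.1, -0.2, -1.1]
opening: 0.45
grasp_force: 30.0
7.3 pos [0.4806 0.1189 0.136 ] shift mm [-13.  186.8   6.2] turn [ 0.001 -0.     0.005] F [-0.1 -0.2 -1.1] open 39.1 g 30.0
```

```bash
python3 -m jog '-1 15 0 0 0 0.005 30; -2 25 0 0 0 0 30; -2 30 0 0 0 0 30; -2 35 0 0 0 0 30; -2 35 0 0 0 0 30; -2 25 0 0 0 0 30; -1 15 0 0 0 0 30; -1 7 0 0 0 0 30; 0 0 0 0 0 0 30; 0 0 0 0 0 0 30'
python3 -c "from h import *;go('c',.0475)"
```

```text
time_s: 8.55
position: [0.6629, 0.079, 0.1351]
tcp_rot: [[0.146, 0.989, -0.002], [0.989, -0.146, 0.0], [-0.0, -0.002, -1.0]]
force: [-0.5, 0.4, -1.7]
opening: 0.453
grasp_force: 30.0
8.55 pos [0.6629 0.079  0.1351] shift mm [ 0.9  0.9 87.6] turn [-0.002  0.    -0.   ] F [-0.5  0.4 -1.7] open 39.4 g 30.0
```

```bash
python3 -m jog '0.9 0.9 15 -0.002 0 0 30; 0 0 25 0 0 0 30; 0 0 25 0 0 0 30; 0 0 15 0 0 0 30; 0 0 7.6 0 0 0 30; 0 0 0 0 0 0 30; 0 0 0 0 0 0 30'
python3 -c "from h import *;go('c',.044)"
python3 -m jog '0 0 1 0 0 0 30; 0 0 1 0 0 0 30; 0 0 1 0 0 0 30; 0 0 0 0 0 0 30'
python3 -c "from h import *;go('c',.0435)"
```

```text
time_s: 9.43
position: [0.6656, 0.0795, 0.0488]
tcp_rot: [[0.146, 0.989, 0.004], [0.989, -0.146, -0.0], [0.0, 0.004, -1.0]]
force: [0.5, -0.7, -0.2]
opening: 0.453
grasp_force: 30.0
9.43 pos [0.6656 0.0795 0.0488] shift mm [-0.1 -2.   4.8] turn [ 0.004 -0.    -0.   ] F [ 0.5 -0.7 -0.2] open 39.4 g 30.0
time_s: 9.93
position: [0.6648, 0.0795, 0.0449]
tcp_rot: [[0.147, 0.989, 0.002], [0.989, -0.147, -0.0], [-0.0, 0.002, -1.0]]
force: [-0.1, -0.7, -0.7]
opening: 0.449
grasp_force: 30.0
9.93 pos [0.6648 0.0795 0.0449] shift mm [ 0.1 -1.2  1.4] turn [ 0.002  0.    -0.   ] F [-0.1 -0.7 -0.7] open 39.1 g 30.0
```

```bash
python3 -m jog '0 -1 0.8 0 0 0 30; 0 0 0.4 0 0 0 30; 0 0 0 0 0 0 30'
python3 -m jog '0 0 0 0 0 0 42; 0 0 0 0 0 0 46; 0 0 0 0 0 0 52; 0 0 0 0 0 0 60; 0 0 0 0 0 0 60; 0 0 0 0 0 0 60'
```

```text
time_s: 10.3
position: [0.6639, 0.0797, 0.0437]
tcp_rot: [[0.146, 0.989, 0.002], [0.989, -0.146, -0.0], [-0.0, 0.002, -1.0]]
force: [-0.9, 0.5, -0.8]
opening: 0.45
grasp_force: 30.0
time_s: 11.05
position: [0.6639, 0.0797, 0.0438]
tcp_rot: [[0.146, 0.989, 0.002], [0.989, -0.146, -0.0], [0.0, 0.002, -1.0]]
force: [0.8, -0.1, 0.3]
opening: 0.68
grasp_force: 0.0
```

Rise, then move towards gold while clear so I can measure the placed bottle against its cork.

```bash
python3 -m jog '0 0 -5 0 0 0 70; 0 0 -20 0 0 0 80; 0 0 -35 0 0 0 87; 0 0 -40 0 0 0 87; -20 -10 0 0 0 0 87; -30 -40 0 0 0 0 87; -30 -50 0 0 0 0 87; -30 -50 0 0 0 0 87; -10 -10 0 0 0 0 87; 0 0 0 0 0 0 87; 0 0 0 0 0 0 87'
python3 - <<'E'
from h import *
go('gold',.06)
for cam in ['scene','top']:
    c=capture(cam)
    print(cam,[np.round(v,4).tolist() for v in (bottle(cam,c,'oil_copper',.013) or [])])
    for d in trace(cam,'mark_a')[:6]:
        ys,xs=np.nonzero(d['pixels']); print('cork',ray(c,(xs.mean(),ys.mean()),.013).round(4),len(xs),round(d['conf'],2))
    cv2.imwrite(f'pics/{cam}4.png',cv2.resize(c['color'][...,::-1][130:370,200:520],None,fx=2.4,fy=2.4))
E
```

```text
time_s: 12.42
position: [0.4904, -0.0158, 0.1443]
tcp_rot: [[0.146, 0.989, 0.006], [0.989, -0.146, -0.001], [-0.0, 0.006, -1.0]]
force: [0.1, -0.9, 0.7]
opening: 0.997
grasp_force: 0.0
12.43 pos [ 0.4904 -0.0158  0.1443] shift mm [-3.6 -6.5 84.2] turn [ 0.006  0.    -0.   ] F [ 0.1 -0.9  0.7] open 86.8 g 0.0
scene [[0.6658, 0.0804], 972, 1043.4375, 0.69, [323.8395, 313.9156]]
cork [0.6753 0.1482 0.013 ] 840 0.95
cork [0.655  0.0147 0.013 ] 599 0.94
cork [ 0.6464 -0.0533  0.013 ] 582 0.8
cork [0.6736 0.0866 0.013 ] 298 0.76
top [[0.6631, 0.0781], 446, 443.3125, 0.57, [288.3498, 196.1435]]
cork [0.652  0.0103 0.013 ] 633 0.82
cork [0.6714 0.1456 0.013 ] 694 0.8
cork [0.6511 0.0755 0.013 ] 249 0.71
cork [ 0.644  -0.0559  0.013 ] 655 0.62
```

View pics/scene4.png

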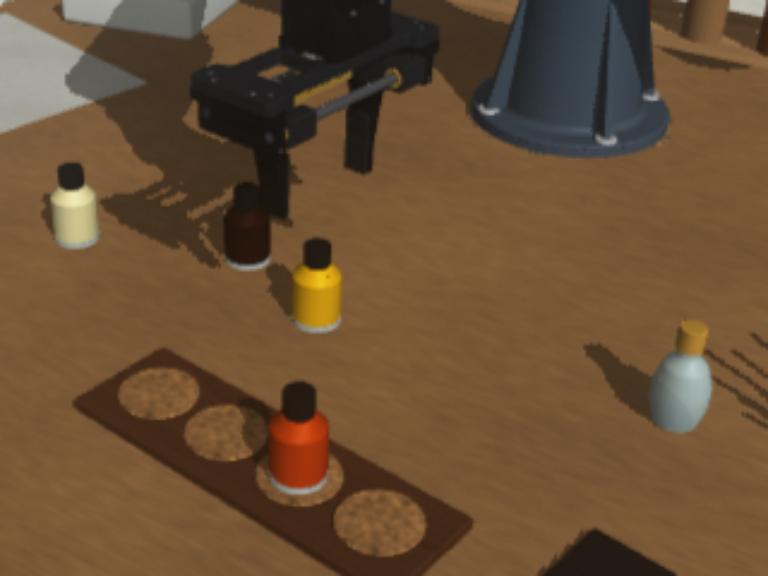

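The copper bottle stands upright in the middle of cork c, at crop (300,440), within about 1 mm. Gold is next, and the measured gripper position is directly above it.

```bash
python3 -m jog '-3.6 -6.5 0 0.006 0 0 87; 0 0 15 0 0 0 87; 0 0 25 0 0 0 87; 0 0 25 0 0 0 87; 0 0 25 0 0 0 87; 0 0 14 0 0 0 87; 0 0 8 0 0 0 87; 0 0 0 0 0 0 87; 0 0 0 0 0 0 87'
python3 -c "from h import *;go('gold',.0305)"
```

```text
time_s: 13.85
position: [0.4809, -0.0182, 0.032]
tcp_rot: [[0.146, 0.989, -0.003], [0.989, -0.146, 0.0], [-0.0, -0.003, -1.0]]
force: [0.6, -1.3, -0.7]
opening: 0.997
grasp_force: 0.0
13.85 pos [ 0.4809 -0.0182  0.032 ] shift mm [0.2 3.1 1.5] turn [-0.003  0.    -0.   ] F [ 0.6 -1.3 -0.7] open 86.7 g 0.0
```

```bash
python3 -m jog '0 2.5 1.5 0 0 0 87; 0 0 0 0 0 0 60; 0 0 0 0 0 0 50; 0 0 0 0 0 0 45; 0 0 0 0 0 0 40; 0 0 0 0 0 0 36; 0 0 0 0 0 0 30; 0 0 0 0 0 0 30; 0 0 0 0 0 0 30'
python3 -c "from h import *;go('gold',.0305)"
python3 -m jog '0 0 -5 0 0 0 30; 0 0 -15 0 0 0 30; 0 0 -30 0 0 0 30; 0 0 -30 0 0 0 30; 0 0 -20 0 0 0 30;0 0 -5 0 0 0 30; 0 0 0 0 0 0 30; 0 0 0 0 0 0 30'
python3 -c "from h import *;go('b',.13)"
```

```text
time_s: 14.98
position: [0.483, -0.0185, 0.0299]
tcp_rot: [[0.146, 0.989, -0.004], [0.989, -0.146, 0.001], [-0.0, -0.004, -1.0]]
force: [-0.5, -0.1, 0.1]
opening: 0.45
grasp_force: 30.0
14.97 pos [ 0.483  -0.0185  0.0299] shift mm [ 0.2  1.  -0.6] turn [-0.004  0.    -0.   ] F [-0.5 -0.1  0.1] open 39.2 g 30.0
time_s: 15.98
position: [0.4828, -0.0184, 0.1343]
tcp_rot: [[0.147, 0.989, -0.006], [0.989, -0.147, 0.001], [0.0, -0.006, -1.0]]
force: [-1.0, 0.4, -1.4]
opening: 0.45
grasp_force: 30.0
15.97 pos [ 0.4828 -0.0184  0.1343] shift mm [ 55.7 164.9   3.4] turn [-0.006 -0.    -0.001] F [-1.   0.4 -1.4] open 39.1 g 30.0
```

```bash
python3 -m jog '4 12 0 -0.003 0 0 30; 8 24 0 0 0 0 30; 10 30 0 0 0 0 30; 10 32 0 0 0 0 30; 10 32 0 0 0 0 30; 8 20 0 0 0 0 30; 4 10 0 0 0 0 30; 2 5 0 0 0 0 30; 0 0 0 0 0 0 30; 0 0 0 0 0 0 30'
python3 -c "from h import *;go('b',.047)"
```

```text
time_s: 17.23
position: [0.6539, 0.0126, 0.1346]
tcp_rot: [[0.147, 0.989, -0.002], [0.989, -0.147, 0.0], [-0.0, -0.002, -1.0]]
force: [-0.4, 0.7, -1.5]
opening: 0.451
grasp_force: 30.0
17.23 pos [0.6539 0.0126 0.1346] shift mm [-0.1  0.3 87.6] turn [-0.002  0.    -0.001] F [-0.4  0.7 -1.5] open 39.2 g 30.0
```

```bash
python3 -m jog '0 0 15 0 0 0 30; 0 0 25 0 0 0 30; 0 0 25 0 0 0 30; 0 0 15 0 0 0 30; 0 0 7 0 0 0 30; 0 0 0 0 0 0 30; 0 0 0 0 0 0 30; 0 0 0 0 0 0 30'
python3 -c "from h import *;go('b',.0435)"
```

```text
time_s: 18.23
position: [0.6553, 0.0126, 0.0486]
tcp_rot: [[0.146, 0.989, 0.001], [0.989, -0.146, -0.0], [0.0, 0.001, -1.0]]
force: [-0.1, 0.2, -0.0]
opening: 0.451
grasp_force: 30.0
18.23 pos [0.6553 0.0126 0.0486] shift mm [-0.3 -1.3  5.1] turn [ 0.001 -0.    -0.   ] F [-0.1  0.2 -0. ] open 39.3 g 30.0
```

```bash
python3 -m jog '0 -1 1.5 0 0 0 30; 0 0 1.5 0 0 0 30; 0 0 1 0 0 0 30; 0 0 0.8 0 0 0 30; 0 0 0 0 0 0 30; 0 0 0 0 0 0 30'
python3 -c "from h import *;go('b',.0432)"
```

```text
time_s: 18.98
position: [0.6537, 0.0129, 0.043]
tcp_rot: [[0.146, 0.989, -0.001], [0.989, -0.146, 0.0], [0.0, -0.001, -1.0]]
force: [-0.4, -0.4, 0.4]
opening: 0.45
grasp_force: 30.0
18.98 pos [0.6537 0.0129 0.043 ] shift mm [-0.3  0.4 -0.2] turn [-0.001 -0.    -0.   ] F [-0.4 -0.4  0.4] open 39.2 g 30.0
```

```bash
python3 -m jog '0 0 0 0 0 0 42; 0 0 0 0 0 0 46; 0 0 0 0 0 0 52; 0 0 0 0 0 0 60; 0 0 0 0 0 0 60; 0 0 -5 0 0 0 70; 0 0 -20 0 0 0 80; 0 0 -35 0 0 0 87; 0 0 -40 0 0 0 87; 0 0 0 0 0 0 87'
python3 -m jog '-10 -15 0 0 0 0 87; -25 -30 0 0 0 0 87; -30 -35 0 0 0 0 87; -30 -35 0 0 0 0 87; -30 -35 0 0 0 0 87; -22 -27 0 0 0 0 87; -12 -13 0 0 0 0 87; 0 -4 0 0 0 0 87; 0 0 0 0 0 0 87; 0 0 0 0 0 0 87'
python3 -c "from h import *;go('brown',.0305)"
```

```text
time_s: 20.23
position: [0.6569, 0.0125, 0.1485]
tcp_rot: [[0.146, 0.989, 0.009], [0.989, -0.146, -0.001], [0.0, 0.009, -1.0]]
force: [0.1, -0.0, 0.6]
opening: 0.991
grasp_force: 0.0
time_s: 21.48
position: [0.4397, -0.1158, 0.1431]
tcp_rot: [[0.145, 0.989, 0.0], [0.989, -0.145, -0.0], [-0.0, 0.0, -1.0]]
force: [0.3, 0.7, 0.8]
opening: 1.003
grasp_force: 0.0
21.48 pos [ 0.4397 -0.1158  0.1431] shift mm [ -2.5  -1.9 112.6] turn [0.    0.    0.001] F [0.3 0.7 0.8] open 87.3 g 0.0
```

```bash
python3 -m jog '-2.5 -1 0 0 0 0 87; 0 0 15 0 0 0 87; 0 0 25 0 0 0 87; 0 0 25 0 0 0 87; 0 0 25 0 0 0 87; 0 0 14 0 0 0 87; 0 0 8 0 0 0 87; 0 0 0 0 0 0 87; 0 0 0 0 0 0 87; 0 0 0 0 0 0 87'
python3 -c "from h import *;go('brown',.0305)"
```

```text
time_s: 22.72
position: [0.4375, -0.1185, 0.0317]
tcp_rot: [[0.146, 0.989, 0.0], [0.989, -0.146, -0.001], [-0.0, 0.0, -1.0]]
force: [0.3, -0.3, -0.1]
opening: 0.998
grasp_force: 0.0
22.73 pos [ 0.4375 -0.1185  0.0317] shift mm [ 0.5 -0.1  1.2] turn [ 0.  0. -0.] F [ 0.3 -0.3 -0.1] open 86.8 g 0.0
```

```bash
python3 -m jog '0 0 1 0 0 0 87; 0 0 0 0 0 0 60; 0 0 0 0 0 0 50; 0 0 0 0 0 0 45; 0 0 0 0 0 0 40; 0 0 0 0 0 0 36; 0 0 0 0 0 0 30; 0 0 0 0 0 0 30; 0 0 0 0 0 0 30'
python3 -c "from h import *;go('brown',.0305)"
python3 -m jog '0 0 -5 0 0 0 30; 0 0 -15 0 0 0 30; 0 0 -30 0 0 0 30; 0 0 -35 0 0 0 30; 0 0 -25 0 0 0 30;0 0 -5 0 0 0 30; 0 0 0 0 0 0 30; 0 0 0 0 0 0 30'
python3 -c "from h import *;go('d',.14)"
```

```text
time_s: 23.85
position: [0.437, -0.1183, 0.0301]
tcp_rot: [[0.146, 0.989, -0.001], [0.989, -0.146, 0.0], [0.0, -0.001, -1.0]]
force: [-0.3, -0.4, -0.2]
opening: 0.449
grasp_force: 30.0
23.85 pos [ 0.437  -0.1183  0.0301] shift mm [ 0.4  0.4 -0.4] turn [-0.001 -0.    -0.   ] F [-0.3 -0.4 -0.2] open 39.1 g 30.0
time_s: 24.85
position: [0.4366, -0.118, 0.1442]
tcp_rot: [[0.147, 0.989, -0.003], [0.989, -0.147, 0.001], [0.001, -0.003, -1.0]]
force: [-0.5, -0.9, -1.4]
opening: 0.452
grasp_force: 30.0
24.85 pos [ 0.4366 -0.118   0.1442] shift mm [296.9 196.    3.8] turn [-0.003 -0.001 -0.001] F [-0.5 -0.9 -1.4] open 39.3 g 30.0
```

```bash
python3 -m jog '12 8 0 0 0 0 30; 24 16 0 0 0 0 30; 33 22 0 0 0 0 30; 36 24 0 0 0 0 30; 36 24 0 0 0 0 30; 36 24 0 0 0 0 30; 36 24 0 0 0 0 30; 36 24 0 0 0 0 30; 26 16 0 0 0 0 30; 15 9 0 0 0 0 30; 7 5 0 0 0 0 30; 0 0 0 0 0 0 30'
python3 -m jog '0 0 0 0 0 0 30; 0 0 0 0 0 0 30'
python3 -c "from h import *;go('d',.047)"
```

```text
time_s: 26.35
position: [0.6744, 0.1474, 0.144]
tcp_rot: [[0.146, 0.989, -0.002], [0.989, -0.146, -0.0], [-0.0, -0.002, -1.0]]
force: [0.1, 0.2, -0.8]
opening: 0.448
grasp_force: 30.0
time_s: 26.6
position: [0.6742, 0.146, 0.1449]
tcp_rot: [[0.147, 0.989, -0.002], [0.989, -0.147, 0.0], [-0.0, -0.002, -1.0]]
force: [0.7, 0.3, -2.3]
opening: 0.45
grasp_force: 30.0
26.6 pos [0.6742 0.146  0.1449] shift mm [ 0.9 -0.2 97.9] turn [-0.002  0.    -0.001] F [ 0.7  0.3 -2.3] open 39.1 g 30.0
```

```bash
python3 -m jog '0.5 -1 15 0 0 0 30; 0 0 25 0 0 0 30; 0 0 25 0 0 0 30; 0 0 20 0 0 0 30; 0 0 12 0 0 0 30; 0 0 0 0 0 0 30; 0 0 0 0 0 0 30; 0 0 0 0 0 0 30'
python3 -c "from h import *;go('d',.0435)"
```

```text
time_s: 27.6
position: [0.6744, 0.1474, 0.049]
tcp_rot: [[0.146, 0.989, 0.001], [0.989, -0.146, 0.0], [0.0, 0.001, -1.0]]
force: [1.0, -0.2, -1.3]
opening: 0.448
grasp_force: 30.0
27.6 pos [0.6744 0.1474 0.049 ] shift mm [-0.6 -0.4  5.5] turn [ 0.001 -0.    -0.   ] F [ 1.  -0.2 -1.3] open 39.0 g 30.0
```

```bash
python3 -m jog '-0.5 0 1.5 0 0 0 30; 0 0 1.5 0 0 0 30; 0 0 1 0 0 0 30; 0 0 1 0 0 0 30; 0 0 0 0 0 0 30; 0 0 0 0 0 0 30'
python3 -c "from h import *;go('d',.0433)"
```

```text
time_s: 28.35
position: [0.6735, 0.1469, 0.0431]
tcp_rot: [[0.146, 0.989, -0.001], [0.989, -0.146, 0.0], [-0.0, -0.001, -1.0]]
force: [-0.8, -0.4, 1.8]
opening: 0.449
grasp_force: 30.0
28.35 pos [0.6735 0.1469 0.0431] shift mm [ 0.1  0.5 -0.2] turn [-0.001  0.    -0.   ] F [-0.8 -0.4  1.8] open 39.1 g 30.0
```

```bash
python3 -m jog '0 0 0 0 0 0 42; 0 0 0 0 0 0 46; 0 0 0 0 0 0 52; 0 0 0 0 0 0 60; 0 0 0 0 0 0 60; 0 0 -5 0 0 0 70; 0 0 -20 0 0 0 80; 0 0 -35 0 0 0 87; 0 0 -45 0 0 0 87; 0 0 0 0 0 0 87'
python3 -m jog '-16 -16 0 0 0 0 87; -32 -16 0 0 0 0 87; -46 -12 0 0 0 0 87; -50 -12 0 0 0 0 87; -50 -12 0 0 0 0 87; -50 -12 0 0 0 0 87; -50 -12 0 0 0 0 87; -50 -12 0 0 0 0 87; -42 -10 0 0 0 0 87; -30 -6 0 0 0 0 87; -20 0 0 0 0 0 87; 0 0 0 0 0 0 87'
python3 -m jog '0 0 0 0 0 0 87'
python3 - <<'E'
from h import *
go('straw',.0305)
for cam in ['scene','top']:
    c=capture(cam)
    for n,z in zip(OILS,[0,.013,.013,.013]): print(cam,n,[np.round(v,4).tolist() for v in (bottle(cam,c,n,z) or [])])
    cv2.imwrite(f'pics/{cam}5.png',cv2.resize(c['color'][...,::-1][130:370,180:500],None,fx=2.4,fy=2.4))
E
```

```text
time_s: 29.6
position: [0.6773, 0.1472, 0.1545]
tcp_rot: [[0.146, 0.989, 0.011], [0.989, -0.146, 0.001], [0.002, 0.011, -1.0]]
force: [0.7, -0.4, -0.6]
opening: 0.993
grasp_force: 0.0
time_s: 31.1
position: [0.4913, -0.268, 0.1482]
tcp_rot: [[0.148, 0.989, -0.0], [0.989, -0.148, -0.0], [-0.0, -0.0, -1.0]]
force: [-0.8, -0.8, 0.7]
opening: 0.996
grasp_force: 0.0
time_s: 31.22
position: [0.4912, -0.2657, 0.1479]
tcp_rot: [[0.146, 0.989, -0.001], [0.989, -0.146, 0.001], [0.001, -0.002, -1.0]]
force: [1.0, 0.2, -0.1]
opening: 1.002
grasp_force: 0.0
31.23 pos [ 0.4912 -0.2657  0.1479] shift mm [ -1.4   0.2 117.4] turn [-0.002 -0.001  0.   ] F [ 1.   0.2 -0.1] open 87.1 g 0.0
scene oil_straw [[0.4916, -0.2663], 485, 613.625, 0.68, [230.3546, 216.5485]]
scene oil_gold [[0.6566, 0.0138], 839, 969.125, 0.78, [292.6913, 296.5697]]
scene oil_copper [[0.6668, 0.0815], 940, 1047.5625, 0.87, [324.1106, 314.5606]]
scene oil_brown [[0.676, 0.1468], 1048, 1138.0625, 0.86, [357.5124, 333.3454]]
top oil_straw [[0.4927, -0.2589], 204, 471.25, 0.62, [468.2255, 280.7598]]
top oil_gold [[0.6525, 0.0112], 409, 437.1875, 0.96, [323.2543, 200.4743]]
top oil_copper [[0.6632, 0.0787], 416, 443.625, 0.98, [288.0553, 196.1274]]
top oil_brown [[0.6724, 0.1447], 422, 453.125, 0.76, [253.8602, 192.4763]]
```

View pics/scene5.png

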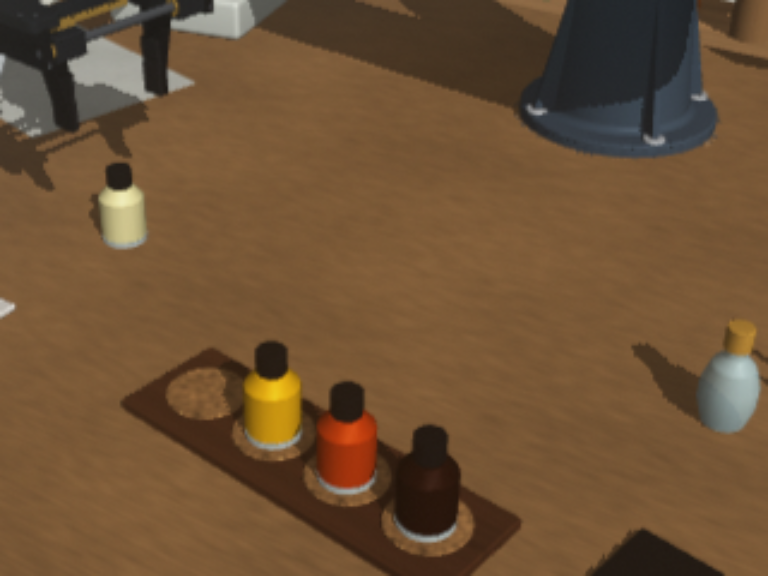

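Gold, copper and brown stand upright and centred on corks b, c and d, at crop (272,395), (346,440) and (428,490). Straw is still at (123,210), with the gripper above it.

```bash
python3 -m jog '-1.5 0 0 0 0 0 87; 0 0 15 0 0 0 87; 0 0 25 0 0 0 87; 0 0 25 0 0 0 87; 0 0 25 0 0 0 87; 0 0 16 0 0 0 87; 0 0 10 0 0 0 87; 0 0 0 0 0 0 87; 0 0 0 0 0 0 87; 0 0 0 0 0 0 87'
python3 - <<'E'
from h import *
go('straw',.0305)
c=capture('scene'); cv2.imwrite('pics/s6.png',cv2.resize(c['color'][...,::-1][120:270,140:340],None,fx=3,fy=3))
E
```

```text
time_s: 32.98
position: [0.4912, -0.2687, 0.0328]
tcp_rot: [[0.146, 0.989, 0.0], [0.989, -0.146, -0.001], [-0.001, 0.0, -1.0]]
force: [-0.5, 0.4, -0.7]
opening: 1.004
grasp_force: 0.0
32.98 pos [ 0.4912 -0.2687  0.0328] shift mm [ 1.6 -0.4  2.3] turn [ 0.     0.001 -0.   ] F [-0.5  0.4 -0.7] open 87.4 g 0.0
```

View pics/s6.png

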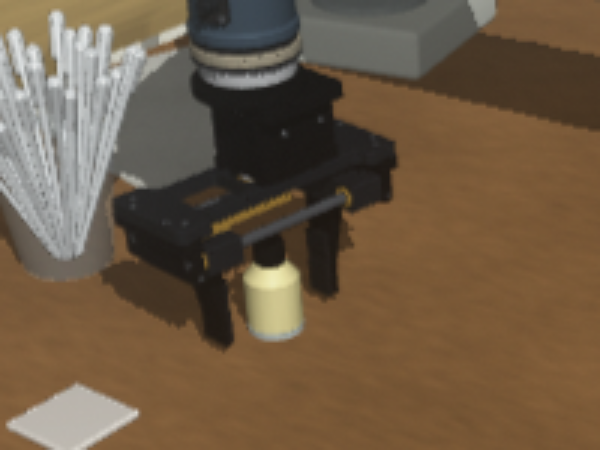

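Straw is between the fingers at crop (273,300), roughly centred. I'll grip and lift it.

```bash
python3 -m jog '1 0 2.2 0 0 0 87; 0 0 0 0 0 0 60; 0 0 0 0 0 0 50; 0 0 0 0 0 0 45; 0 0 0 0 0 0 40; 0 0 0 0 0 0 36; 0 0 0 0 0 0 30; 0 0 0 0 0 0 30; 0 0 0 0 0 0 30'
python3 -c "from h import *;go('straw',.0305)"
python3 -m jog '0 0 -5 0 0 0 30; 0 0 -15 0 0 0 30; 0 0 -30 0 0 0 30; 0 0 -35 0 0 0 30; 0 0 -25 0 0 0 30;0 0 -5 0 0 0 30; 0 0 0 0 0 0 30; 0 0 0 0 0 0 30'
python3 -c "from h import *;go('a',.14)"
```

```text
time_s: 34.15
position: [0.4908, -0.2673, 0.0298]
tcp_rot: [[0.146, 0.989, -0.001], [0.989, -0.146, 0.0], [0.0, -0.001, -1.0]]
force: [0.3, -0.9, 0.2]
opening: 0.445
grasp_force: 30.0
34.15 pos [ 0.4908 -0.2673  0.0298] shift mm [ 0.3  0.1 -0.7] turn [-0.001 -0.    -0.   ] F [ 0.3 -0.9  0.2] open 38.7 g 30.0
time_s: 35.15
position: [0.4904, -0.2669, 0.1438]
tcp_rot: [[0.147, 0.989, -0.003], [0.989, -0.147, 0.002], [0.001, -0.003, -1.0]]
force: [-0.2, -0.6, -0.6]
opening: 0.448
grasp_force: 30.0
35.15 pos [ 0.4904 -0.2669  0.1438] shift mm [232.7 121.2   3.8] turn [-0.003 -0.001 -0.001] F [-0.2 -0.6 -0.6] open 39.0 g 30.0
```

```bash
python3 -m jog '10 5 0 0 0 0 30; 20 10 0 0 0 0 30; 28 15 0 0 0 0 30; 32 17 0 0 0 0 30; 32 17 0 0 0 0 30; 32 17 0 0 0 0 30; 32 17 0 0 0 0 30; 25 13 0 0 0 0 30; 15 7 0 0 0 0 30; 7 3 0 0 0 0 30; 0 0 0 0 0 0 30; 0 0 0 0 0 0 30'
python3 -c "from h import *;go('a',.047)"
```

```text
time_s: 36.65
position: [0.6443, -0.0554, 0.1446]
tcp_rot: [[0.147, 0.989, -0.002], [0.989, -0.147, 0.0], [-0.0, -0.002, -1.0]]
force: [0.1, 0.8, -2.0]
opening: 0.451
grasp_force: 30.0
36.65 pos [ 0.6443 -0.0554  0.1446] shift mm [ 1.   0.  97.6] turn [-0.002  0.    -0.001] F [ 0.1  0.8 -2. ] open 39.2 g 30.0
```

```bash
python3 -m jog '0.5 -1 15 0 0 0 30; 0 0 25 0 0 0 30; 0 0 25 0 0 0 30; 0 0 20 0 0 0 30; 0 0 11 0 0 0 30; 0 0 0 0 0 0 30; 0 0 0 0 0 0 30; 0 0 0 0 0 0 30'
python3 -c "from h import *;go('a',.0433)
c=capture('scene')
for n in OILS[:1]: print(bottle('scene',c,n,.0175))"
```

```text
time_s: 37.65
position: [0.6446, -0.0541, 0.0498]
tcp_rot: [[0.146, 0.989, 0.001], [0.989, -0.146, -0.0], [-0.0, 0.001, -1.0]]
force: [0.6, 0.5, -1.5]
opening: 0.448
grasp_force: 30.0
37.65 pos [ 0.6446 -0.0541  0.0498] shift mm [-0.4 -0.2  6.5] turn [ 0.001  0.    -0.   ] F [ 0.6  0.5 -1.5] open 38.9 g 30.0
(array([ 0.65032677, -0.04217252]), 460, np.float64(922.125), 0.7, array([267.81086957, 281.31521739]))
```

```bash
python3 -m jog '0 0 2 0 0 0 30; 0 0 2 0 0 0 30; 0 0 1 0 0 0 30; 0 0 1 0 0 0 30; 0 0 0 0 0 0 30; 0 0 0 0 0 0 30'
python3 -c "from h import *;go('a',.0433)"
```

```text
time_s: 38.5
position: [0.6437, -0.0539, 0.0428]
tcp_rot: [[0.146, 0.989, -0.001], [0.989, -0.146, 0.0], [-0.0, -0.001, -1.0]]
force: [-0.1, 0.4, 1.4]
opening: 0.448
grasp_force: 30.0
38.5 pos [ 0.6437 -0.0539  0.0428] shift mm [-0.4  0.7 -0.5] turn [-0.001  0.    -0.   ] F [-0.1  0.4  1.4] open 39.0 g 30.0
```

```bash
python3 -m jog '0 0 0 0 0 0 42; 0 0 0 0 0 0 46; 0 0 0 0 0 0 52; 0 0 0 0 0 0 60; 0 0 0 0 0 0 60; 0 0 -5 0 0 0 70; 0 0 -20 0 0 0 80; 0 0 -35 0 0 0 87; 0 0 -45 0 0 0 87; 0 0 -20 0 0 0 87'
python3 -m jog '-20 -15 0 0 0 0 87; -30 -25 0 0 0 0 87; -30 -25 0 0 0 0 87; -30 -25 0 0 0 0 87; -30 -25 0 0 0 0 87; -20 -15 0 0 0 0 87; -10 -5 0 0 0 0 87; 0 0 0 0 0 0 87; 0 0 0 0 0 0 87'
python3 - <<'E'
from h import *
for cam in ['scene','top']:
    c=capture(cam)
    for n in OILS: print(cam,n,[np.round(v,4).tolist() for v in (bottle(cam,c,n,.013) or [])])
    cv2.imwrite(f'pics/{cam}7.png',cv2.resize(c['color'][...,::-1][130:370,180:500],None,fx=2.4,fy=2.4))
E
```

```text
time_s: 39.75
position: [0.6457, -0.0543, 0.1725]
tcp_rot: [[0.146, 0.989, 0.006], [0.989, -0.146, -0.002], [-0.001, 0.006, -1.0]]
force: [0.5, -0.9, -0.3]
opening: 0.993
grasp_force: 0.0
time_s: 40.88
position: [0.4863, -0.202, 0.1682]
tcp_rot: [[0.146, 0.989, 0.0], [0.989, -0.146, -0.0], [-0.0, 0.0, -1.0]]
force: [-1.0, -1.0, -0.4]
opening: 1.0
grasp_force: 0.0
scene oil_straw [[0.6459, -0.0533], 792, 898.6875, 0.55, [264.3245, 280.0707]]
scene oil_gold [[0.6567, 0.0147], 901, 968.5625, 0.97, [293.1043, 296.7469]]
scene oil_copper [[0.6666, 0.0811], 949, 1048.625, 0.96, [323.9557, 314.3836]]
scene oil_brown [[0.6755, 0.1463], 1024, 1138.9375, 0.78, [357.3779, 333.0117]]
top oil_straw [[0.6419, -0.0549], 405, 437.8125, 0.97, [357.9235, 204.963]]
top oil_gold [[0.6525, 0.0118], 406, 436.6875, 0.74, [322.936, 200.5271]]
top oil_copper [[0.6624, 0.0783], 406, 443.4375, 0.65, [288.3079, 196.5074]]
top oil_brown [[0.6725, 0.1444], 431, 455.0, 0.82, [254.0139, 192.4339]]
```

View pics/scene7.png

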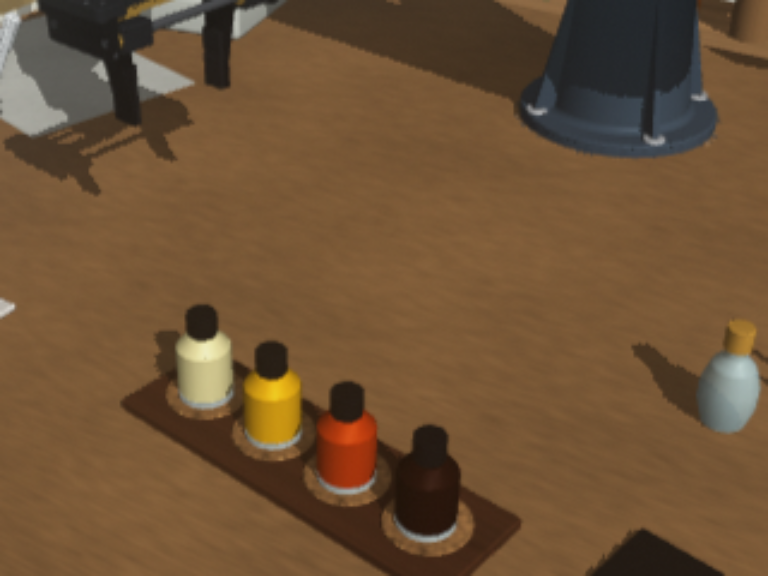

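View pics/top7.png

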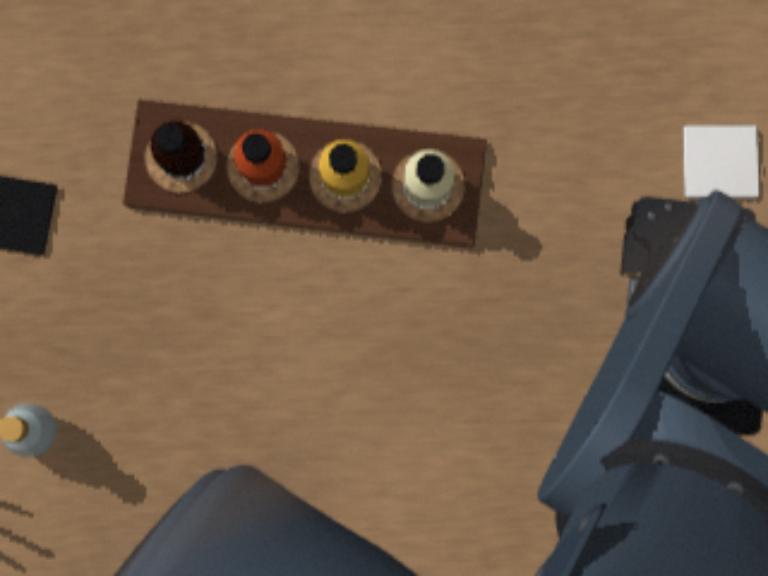

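All four bottles stand upright and centred to within about 1–2 mm. Their order runs from straw next to the white tile (top crop (428,180)) to brown next to the black tile (180,155). The flacon hasn't moved, and the gripper is clear.

```bash
python3 -c "from rig import *;print(hand_in())"
```

```text
the job is handed in; nothing more can be done
None
```

The job is handed in: straw, gold, copper and brown stand upright on corks a to d, light to dark from the white tile to the black tile, each within about 2 mm of centre, with the flacon untouched.

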